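Press a dowel home with bench locking pliers

TASK

Stand the brass die block in the open jaws of the bench-mounted locking pliers, pushed snugly up against the back stop and with its dowel facing the moving jaw, then squeeze the handles over centre so that they lock by themselves and the dowel is pressed home. Let go, then flick the release lever at the tail of the moving handle so that the pliers spring open, and leave the block standing in the open jaws. Work gently: never push on the back stop with more than 15 N, never put more than 25 N on the moving handle or 20 N on the release lever, press the dowel only with the pliers, and leave the jar, brush and bangle alone.

Things in the scene. Friction and masses are not known exactly. Their poses are not given: they have to be found in the camera images.
- nest (a point): Mean home place of the middle of the block's underside: on the level floor between the pliers' jaws, 45 mm above the bench. Axes are those of the pliers, bolted down: +x along them to the jaws' end, -x to the handles, +y from fixed to moving jaw, z up. The fixed jaw's face is at y = -12 mm (46 mm long, 20 mm high). No jaw stands over 21 mm above this floor.
- pad_face (a point): Middle of the face of the moving jaw's sprung pad, 32 mm wide in x, 11 mm above the nest floor. Axes as the nest; +y points from the fixed jaw to this pad. Open it is 35 to 54 mm from the fixed jaw's face, as the pliers' hidden screw is set; squeezing brings it to the fixed jaw.
- stop_mean (a point): Mean place of the foot of the back stop, a steel block 34 mm wide and 16 mm high at the +x end of the nest, in the jaws. Its face, to which the block's +x face must come, is 18 mm from the nest point, but the stop is adjustable and stands up to 10 mm nearer or farther, so find it by touch. It holds firm. The -x side of the nest is open. Axes as the nest.
- fixed_end (a point): Middle of the tail end of the fixed black-gripped handle, which runs from here 110 mm in +x (axes as the nest); 10 mm thick in y, 22 mm high, this point half-way up, 14 mm above the nest floor.
- handle_grip (a point): Point in the middle of the straight black-gripped moving handle (10 mm thick, 22 mm high), 85 mm from its upright hinge pin, 14 mm above the nest floor; the tail is 116 mm from the pin. x runs along it to the pin, y points outward (away from the fixed handle), z up. It is squeezed towards -y, 33 to 52 mm in all at this point, with 5 to 8 N, then up to about 12 N, none at dead centre.
- handle (a joint): Angle of the moving handle, rad: 0 = fully open (a light spring holds it there), grows as it is squeezed. Dead centre lies somewhere from 0.35 to 0.58, as the hidden screw is set; 0.04 beyond it the handle meets a hard stop and stays locked by itself if the block is in the jaws (about 45 N on it from the pad).
- lever_tip (a point): Point on the release lever, a steel paddle 5 mm thick, 20 mm high, 46 mm long at the tail of the moving handle; 36 mm from the paddle's pin, 10 mm from its end, 14 mm above the nest floor. x runs along it to its pin, y is the side to push it to for release, z up. When locked it stands out beyond the fixed handle's end; pushing 1 to 5 N over some 10 to 15 mm takes the pliers back over centre.
- lever (a joint): Angle of the release lever on the handle, rad: 0 = pliers open, paddle leaning 0.45 rad outward from the line of the handle; geared, it turns 2.0 times the handle's angle, so when locked it leans 0.3 to 0.8 rad to the fixed handle's side.
- block_center (a point): Centre of the brass die block, upright on the bench at the start: 36 mm (x) by 24 mm (y) by 44 mm high (z), about 300 g. Its +y face, which looks roughly towards the robot at the start, carries the dowel. When home in the nest its axes agree with the nest's.
- dowel_face (a point): Centre of the outer end of the steel dowel, 10 mm thick, that sticks 4 mm out of the block's +y face, 12 mm above the block's underside; when home it is flush with that face.
- dowel (a joint): How far the dowel has been pressed in, m: 0 = 4 mm proud, 0.004 = flush. It moves at about 17 N and stays.
- jar_center (a point): Centre of an amber glass jar, 52 mm thick and 70 mm high, near the pliers; a bystander.
- brush_grip (a point): Point on the handle of a wooden bench brush 170 mm long, lying near the block; a bystander.
- bangle_center (a point): Centre of a copper bangle, 68 mm wide and 12 mm high, lying near the block; a bystander.
There are look-alikes about, which are no part of the job. Of the things like the part that bears block_center, leave any that is green; of the rest the larger one is meant.

How it is judged:
By the outcome, as a careful person would: the job done as asked, in the order asked, and still so for the second after the job is handed in, with the robot touching nothing.
It also fails if it takes over 61 s, if anything falls off the work surface, if the arm or the gripper's body presses on something with over 40 N, if the wrist force passes 120 N, or if a joint passes its speed limit or range.

ROBOT

A 6-joint arm with a two-finger parallel gripper is mounted at the origin on the work surface. World frame = base frame: x ahead of the robot, y to its left, z up, the work surface at z = 0. Lengths are in m, angles in rad, forces in N, time in s.
With the tool pointing down it reaches from about 0.25 to 0.775 m from the base axis. Payload 4 kg.
Tool frame: the origin (TCP) lies midway between the tips of the shut fingers; the grasp point (between the pads) lies 19 mm behind it; z points along the fingers, x is the direction in which the jaws open and shut, and the axes are right-handed (so a half turn about z gives the same grasp; the last joint's range is limited). The gripper opens to 94 mm and grips with 3 to 60 N. Pads are 16 mm wide; open, the fingers measure 119 mm over their backs; the gripper's body (75 mm by 177 mm) begins 78 mm behind the grasp point.
Start: joints at [-0.103, 0.087, 1.371, -0, 1.684, -0.103], TCP at [0.55, -0, 0.206] pointing down, gripper open.
Joint ranges: [-3.1, 3.1], [-0.76, 2.03], [0.27, 2.55], [-1.08, 4.22], [0.17, 2.65], [-2.57, 2.57]. Speed limits (rad/s): [2.79, 2.79, 3.14, 3.14, 3.14, 3.14].

INTERFACE

Orientations are given as [roll, pitch, yaw] about the fixed x, y, z axes, in that order (R = Rz(yaw) Ry(pitch) Rx(roll)).
In Python, from bench import robot, eyes, close_job gives the robot as it stands.
- The arm moves only by the shell command python3 -m jog 'ROWS'. ROWS is JSON, a list of rows, each a list of 3 entries, a list of its own where there are three numbers: the turn, a rotation vector about the tool's x, y, z in degrees, then the shift along the tool's x, y, z in mm, then the closure, from -1 (fully open) to 1 (shut). In form: [[[wx, wy, wz], [x, y, z], claw], ...]. A call has 1 to 5 rows; each row is the pose to reach, as a shift and turn from the pose commanded when the call began, along the tool's axes at that moment; what a row does not reach only later rows make up. A row lasts 1/10 s, in which the tool goes at most 50 mm and 8.59 degrees, less where a joint would pass 70% of its speed; a pose out of reach is approached as far as the arm can. A call with a gripper value outside its range is refused whole. The fingers move at their own pace and stop on an object; the grip force is fixed at half the most. Time passes only in rows, so rows that repeat a pose let the fingers close. It gives the time, the measured TCP pose, the force and the opening at its end, in the units of the state.
- robot.get_obs(): the state, without advancing time (a new reading comes with each control period).
- eyes.snapshot(name): name is "scene" or "side" or "wrist"; returns (picture, depth): 420x560x3 uint8, red, green, blue; 420x560 float32, m along the optical axis (not along the pixel's ray), 0 where there is no reading.
- eyes.camera_params(name): a dict with "mtx" (3x3 intrinsics, pixels), "k1" (the pictures are not rectified: a ray, as slopes to the right and down, at radius r is drawn at 1 + k1 r^2 times it, then the intrinsics apply), "world_to_cam" (4x4, takes a point from world to camera coordinates). Camera axes: x right, y up, looking along -z (the intrinsics and any distortion apply to the point x, -y, -z); pixel columns grow to the right and rows downward; lengths in m; the calibration is good to about 2 mm. A picture is of the moment at which its call begins: read the wrist's pose just before it. camera_params takes no time and is no camera call; for the wrist camera it gives the pose at the moment of the call.
- close_job(): hands the job in, once; it reports no verdict.
The state is a dict: "time": time; "joint_positions": joint angles; "qvel": joint speeds; "joint_torque": joint torques, N m; "tool_pos": TCP position; "ee_rot": TCP orientation; "wrist_force": force on the tool from outside, world axes, zero at the start; "wrist_torque": the same for the moment, N m; "width": finger opening in m.
Only numpy, scipy, OpenCV 4.12 (cv2) and the standard library are available. Lean on these libraries where they do the work, as an engineer would, in place of code of your own. Each camera call takes 0.05 s, during which the arm holds its last target. There are 200 camera calls.

## Working session

There is one attempt and no reset: what is moved stays moved. The work goes in short steps, Python scripts to look and compute and a shell command to move; the robot and the scene stay as the last step left them, time stands still between calls to the robot, and variables do not carry over. Pictures are saved under pics/ and viewed, about 8 in all and at most 12, crops included, and the job is handed in when it is done.

```bash
ls; mkdir -p pics
python3 - <<'E'
from bench import robot, eyes
import cv2,numpy as np
for n in ["scene","side"]:
    p,d=eyes.snapshot(n); cv2.imwrite(f"pics/{n}0.png",p[:,:,::-1]); np.save(f"pics/{n}0.npy",d)
    c=eyes.camera_params(n); print(n,c)
print(robot.get_obs())
E
```

```text
pics
scene {'mtx': array([[426.35474192,   0.        , 277.20413242],
       [  0.        , 426.35474192, 211.78339118],
       [  0.        ,   0.        ,   1.        ]]), 'k1': -0.017932123710930253, 'world_to_cam': array([[-0.35735808,  0.93395544,  0.00473695,  0.28850938],
       [-0.56203844, -0.21909717,  0.79756455,  0.21937107],
       [ 0.74592761,  0.28235379,  0.60321501, -1.37002452],
       [ 0.        ,  0.        ,  0.        ,  1.        ]])}
side {'mtx': array([[473.25919289,   0.        , 274.47717253],
       [  0.        , 473.25919289, 215.11027218],
       [  0.        ,   0.        ,   1.        ]]), 'k1': 0.03537719676559627, 'world_to_cam': array([[ 0.79999887, -0.59994336, -0.00835298, -0.52177592],
       [ 0.41146691,  0.53843492,  0.73537937, -0.21651119],
       [-0.43668844, -0.59173964,  0.67760416, -0.84200447],
       [ 0.        ,  0.        ,  0.        ,  1.        ]])}
{'time': 0.1, 'joint_positions': array([-1.03106553e-01,  8.79068360e-02,  1.37209008e+00, -4.38075310e-05,
        1.68360601e+00, -1.03128931e-01]), 'qvel': array([-0.00078569, -0.00316606, -0.00369517, -0.00035072,  0.0005802 ,
        0.00095074]), 'joint_torque': array([ 2.25695316e-03, -3.41256917e+01, -3.03301656e+01,  7.19034858e-02,
        3.05556308e-02, -9.49158243e-05]), 'tool_pos': array([5.49505544e-01, 2.75954680e-05, 2.04413773e-01]), 'ee_rot': array([-3.14142901e+00,  2.00407602e-03,  1.76544542e-05]), 'wrist_force': array([ 0.14789433, -0.54988403, -1.1544767 ]), 'wrist_torque': array([-0.00863389,  0.01987575,  0.02223067]), 'width': 0.09380400245408528}
```

View pics/scene0.png

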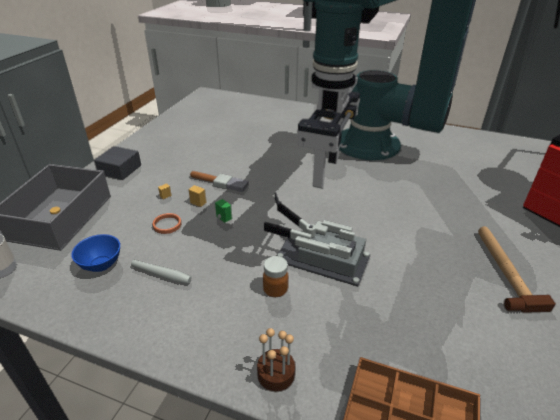

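View pics/side0.png

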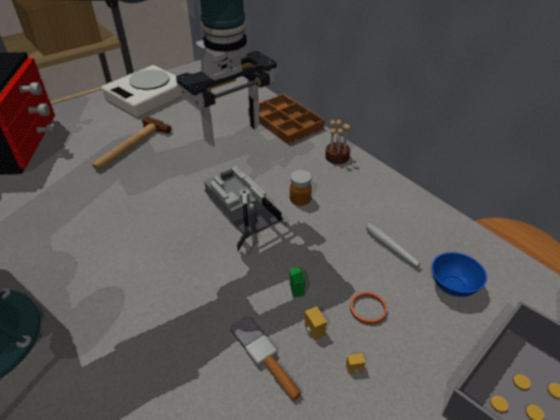

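```bash
cat > h.py <<'E'
import numpy as np, cv2
from bench import robot, eyes
def und(c,u,v):
    K=c['mtx']; x=(np.asarray(u,float)-K[0,2])/K[0,0]; y=(np.asarray(v,float)-K[1,2])/K[1,1]
    a,b=x.copy(),y.copy()
    for _ in range(10):
        f=1+c['k1']*(a*a+b*b); a,b=x/f,y/f
    return a,b
def pts(c,d):
    "world point for each pixel of the depth picture"
    v,u=np.mgrid[:d.shape[0],:d.shape[1]]; a,b=und(c,u,v)
    P=np.stack([a*d,-b*d,-d,np.ones_like(d)],-1)
    return (P@np.linalg.inv(c['world_to_cam']).T)[...,:3]
def plane(c,u,v,z):
    a,b=und(c,u,v); M=np.linalg.inv(c['world_to_cam'])
    o=M[:3,3]; r=M[:3,:3]@np.array([a,-b,-1.0]); return o+r*(z-o[2])/r[2]
def proj(c,p):
    q=c['world_to_cam']@np.r_[p,1]; a,b=q[0]/-q[2],-q[1]/-q[2]; f=1+c['k1']*(a*a+b*b)
    return c['mtx'][0,0]*a*f+c['mtx'][0,2], c['mtx'][1,1]*b*f+c['mtx'][1,2]
def snap(n,name):
    c=eyes.camera_params(n); p,d=eyes.snapshot(n)
    cv2.imwrite(f"pics/{name}.png",p[:,:,::-1]); np.save(f"pics/{name}.npy",d); return c,p,d
E
python3 - <<'E'
from h import *
for n in ["scene","side"]:
    c=eyes.camera_params(n); d=np.load(f"pics/{n}0.npy"); P=pts(c,d); im=cv2.imread(f"pics/{n}0.png")
    h=cv2.cvtColor(im,cv2.COLOR_BGR2HSV)
    for nm,lo,hi in [("brass",(15,130,80),(30,255,255)),("green",(45,120,40),(75,255,255)),("red/copper",(3,130,80),(14,255,255))]:
        k,L,s,ce=cv2.connectedComponentsWithStats(cv2.inRange(h,lo,hi))
        for i in range(1,k):
            if s[i,4]<40: continue
            q=P[(L==i)&(d>0)]; print(n,nm,s[i],q.min(0).round(3),q.max(0).round(3),np.median(q,0).round(3))
    Q=P; print("pliers", )
    for u,v in ({"scene":[(270,229),(279,199),(320,230),(345,262),(276,265)],"side":[(241,243),(280,217),(240,195),(301,178)]}[n]): print(u,v,P[v,u].round(3))
E
```

```text
scene brass [159 185  11  13 110] [ 0.48  -0.451  0.002] [ 0.503 -0.429  0.034] [ 0.493 -0.436  0.02 ]
scene brass [189 186  16  20 235] [ 0.473 -0.363  0.003] [ 0.499 -0.325  0.047] [ 0.492 -0.339  0.03 ]
scene brass [ 50 207  10   7  44] [ 0.643 -0.668  0.007] [ 0.662 -0.645  0.013] [ 0.653 -0.655  0.01 ]
scene green [216 200  15  22 241] [ 0.501 -0.273  0.004] [ 0.534 -0.234  0.047] [ 0.523 -0.247  0.032]
scene red/copper [132  89  23  21 196] [-1.597 -2.048 -0.754] [-1.284 -1.987 -0.654] [-1.43  -2.018 -0.702]
scene red/copper [ 86 105  42  34 434] [-1.241 -2.049 -0.751] [-0.772 -1.994 -0.653] [-0.993 -2.02  -0.702]
scene red/copper [191 172  24   9  96] [ 0.378 -0.422  0.008] [ 0.39  -0.349  0.022] [ 0.384 -0.384  0.016]
scene red/copper [153 214  27  19 160] [ 0.559 -0.401  0.002] [ 0.626 -0.336  0.014] [ 0.597 -0.369  0.009]
scene red/copper [264 274  24  16 156] [ 0.684 -0.07   0.012] [ 0.713 -0.024  0.051] [ 0.706 -0.036  0.043]
scene red/copper [510 295  44   9 292] [0.538 0.391 0.021] [0.58  0.469 0.028] [0.558 0.434 0.025]
scene red/copper [ 344  358  136   62 3867] [0.80
[... 1266 characters left out ...]
001] [0.932 0.333 0.031] [0.896 0.243 0.022]
side red/copper [259 109  40  27 270] [ 0.802  0.143 -0.002] [0.869 0.328 0.031] [0.839 0.226 0.005]
side red/copper [144 117  16   8  44] [0.538 0.418 0.021] [0.567 0.461 0.028] [0.55  0.435 0.025]
side red/copper [ 477  218   83   56 1939] [ 1.28  -0.467 -0.438] [ 1.489 -0.152 -0.293] [ 1.331 -0.344 -0.302]
side red/copper [351 292  36  31 271] [ 0.554 -0.406  0.002] [ 0.621 -0.34   0.014] [ 0.587 -0.374  0.01 ]
side red/copper [264 356  36  43 506] [ 0.366 -0.427  0.009] [ 0.385 -0.347  0.022] [ 0.374 -0.391  0.018]
pliers
241 243 [ 0.468 -0.138  0.06 ]
280 217 [ 0.576 -0.122  0.056]
240 195 [ 0.545 -0.019  0.062]
301 178 [ 0.682 -0.06   0.07 ]
```

```bash
python3 -m jog '[[[0,0,0],[0,40,-40],-1],[[0,0,0],[-20,80,-80],-1],[[0,0,0],[-40,110,-90],-1],[[0,0,0],[-40,110,-90],-1]]'
python3 - <<'E'
from h import *
c,p,d=snap("wrist","w1"); M=np.linalg.inv(c['world_to_cam']); print(c['mtx'],c['k1'],M.round(3))
print([ (n,np.round(proj(c,q))) for n,q in dict(block=(.486,-.345,.044),nest=(.56,0,.045)).items()]); print(robot.get_obs()['tool_pos'])
cv2.imwrite("pics/w1b.png",cv2.resize(p[:,:,::-1],(800,600)))
E
```

```text
time: 0.5
tool_pos: [0.5093, -0.114, 0.2995]
ee_rot: [3.138, -0.006, -0.006]
wrist_force: [0.6, 0.7, 0.4]
width: 0.094
[[313.64592862   0.         278.23280639]
 [  0.         313.64592862 207.1821761 ]
 [  0.           0.           1.        ]] -0.016066636180074697 [[ 1.     0.008 -0.004  0.508]
 [-0.007  0.964  0.267 -0.035]
 [ 0.006 -0.267  0.964  0.477]
 [ 0.     0.     0.     1.   ]]
[('block', array([264., 322.])), ('nest', array([316.,  92.]))]
[ 0.50970793 -0.1122045   0.29751855]
```

View pics/w1b.png

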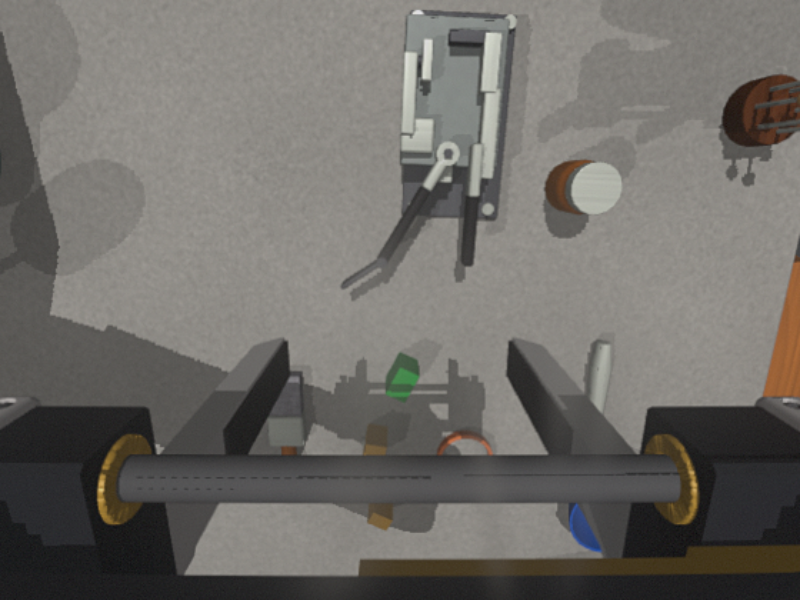

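```bash
python3 -m jog '[[[0,0,0],[15,-24,45],-1],[[0,0,0],[30,-48,90],-1],[[0,0,0],[40,-72,125],-1],[[0,0,0],[40,-72,125],-1],[[0,0,0],[40,-72,125],-1]]'
python3 - <<'E'
from h import *
c,p,d=snap("wrist","w2"); print(np.linalg.inv(c['world_to_cam']).round(3)); np.save("pics/w2P.npy",pts(c,d))
cv2.imwrite("pics/w2b.png",cv2.resize(p[:,:,::-1],(800,600)))
E
```

```text
time: 1.05
tool_pos: [0.549, -0.0366, 0.1682]
ee_rot: [-3.141, 0.005, 0.003]
wrist_force: [0.3, 0.5, 0.1]
width: 0.094
[[ 1.    -0.003  0.004  0.549]
 [ 0.002  0.965  0.262  0.041]
 [-0.005 -0.262  0.965  0.346]
 [ 0.     0.     0.     1.   ]]
```

View pics/w2b.png

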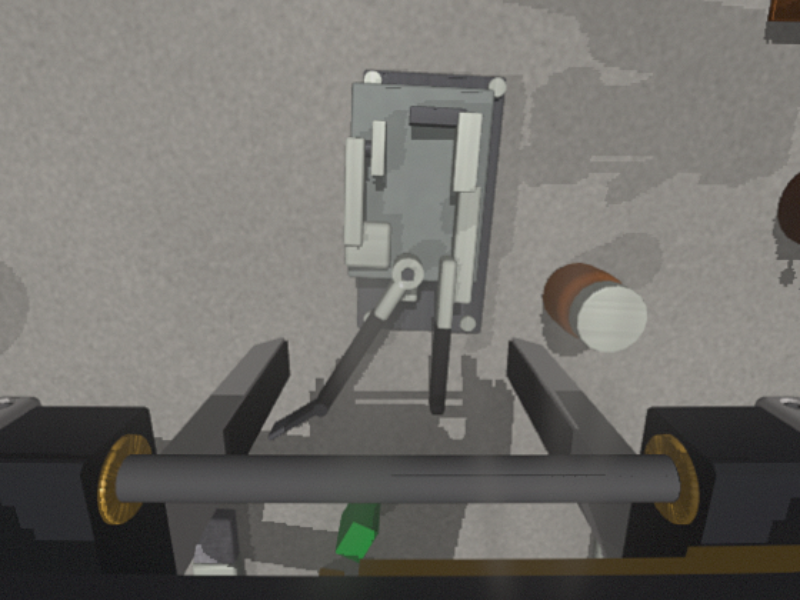

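Run:
```python
from h import *
P=np.load("pics/w2P.npy")
def reg(nm,x0,y0,x1,y1,zlo,zhi):
    q=P[int(y0*.7):int(y1*.7),int(x0*.7):int(x1*.7)].reshape(-1,3); q=q[(q[:,2]>zlo)&(q[:,2]<zhi)]
    (cx,cy),(w,h),a=cv2.minAreaRect((q[:,:2]*1000).astype(np.float32))
    m,V=cv2.PCACompute(q[:,:2],None); 
    print(nm,len(q),"ctr",round(cx,1),round(cy,1),"size",round(w,1),round(h,1),"ang",round(a,1),"axis deg",np.degrees(np.arctan2(V[0,1],V[0,0])).round(1),"z",np.percentile(q[:,2],[5,50,95]).round(4))
    print("   box",(cv2.boxPoints(((cx,cy),(w,h),a))).round(1).tolist())
reg("floor",400,150,445,230,.03,.055)
reg("fixed jaw",447,105,488,200,.055,.085)
reg("fixed arm",447,105,488,320,.055,.085)
reg("stop",405,95,455,135,.053,.066)
reg("pad",366,113,392,180,.05,.085)
reg("mvjaw",335,125,366,250,.05,.085)
reg("fixed handle",425,320,455,425,.05,.085)
reg("mv handle",310,310,385,410,.05,.085)
reg("lever",262,405,318,445,.05,.085)
reg("ring",385,250,430,295,.05,.085)
reg("jarlid",560,270,660,360,.05,.085)
reg("base",340,75,510,350,.015,.052)
```

```text
floor 1729 ctr 563.9 31.1 size 28.8 50.6 ang 0.2 axis deg 91.4 z [0.0421 0.0434 0.0445]
   box [[549.4000244140625, 56.29999923706055], [549.5999755859375, 5.699999809265137], [578.4000244140625, 5.800000190734863], [578.2999877929688, 56.400001525878906]]
fixed jaw 1184 ctr 588.0 53.4 size 21.2 54.3 ang 2.0 axis deg 95.2 z [0.0587 0.063  0.0644]
   box [[576.4000244140625, 80.19999694824219], [578.2999877929688, 25.899999618530273], [599.5, 26.600000381469727], [597.5999755859375, 80.9000015258789]]
fixed arm 2516 ctr 588.9 15.4 size 22.2 130.0 ang 1.1 axis deg 89.6 z [0.059  0.0622 0.0683]
   box [[576.5999755859375, 80.19999694824219], [579.0999755859375, -49.79999923706055], [601.2999877929688, -49.400001525878906], [598.7999877929688, 80.5999984741211]]
stop 404 ctr 568.5 75.5 size 10.2 26.8 ang 87.3 axis deg -3.6 z [0.0575 0.0591 0.0603]
   box [[554.9000244140625, 71.0999984741211], [581.7000122070312, 69.80000305175781], [582.2000122070312, 80.0], [555.4000244140625, 81.19999694824219]]
pad 432 ctr 534.1 56.5 size 32.1 12.1 ang 87.4 axis deg 87.1 z [0.0569 0.0631 0.0644]
   b
[... 1179 characters left out ...]
1.7 -20.8 size 28.6 24.9 ang 89.5 axis deg 59.2 z [0.0551 0.0683 0.0716]
   box [[539.2000122070312, -35.0], [564.0, -35.20000076293945], [564.2999877929688, -6.599999904632568], [539.4000244140625, -6.400000095367432]]
jarlid 2150 ctr 687.3 -49.5 size 46.4 45.3 ang 1.5 axis deg -29.4 z [0.0586 0.0683 0.0695]
   box [[663.5, -27.5], [664.7000122070312, -72.80000305175781], [711.0999755859375, -71.5999984741211], [709.9000244140625, -26.299999237060547]]
base 8151 ctr 560.6 9.6 size 172.7 90.4 ang 87.8 axis deg 90.7 z [0.0421 0.0434 0.0449]
   box [[512.2000122070312, -74.9000015258789], [602.5, -78.4000015258789], [609.0999755859375, 94.19999694824219], [518.7999877929688, 97.5999984741211]]
```

Run:
```python
from h import *
P=np.load("pics/w2P.npy"); im=cv2.imread("pics/w2.png")
for r in (90,105,120):
    print("row",r)
    for c0,c1 in ((255,275),(310,342)): print([tuple((P[r,c]*1000).round(0).astype(int)[[0,1,2]])+(int(im[r,c].mean()),) for c in range(c0,c1)])
print("col stop");
for c in (300,): print([(r,)+tuple((P[r,c]*1000).round(0).astype(int))+(int(im[r,c].mean()),) for r in range(70,102)])
```

```text
row 90
[(np.int64(527), np.int64(69), np.int64(44), 135), (np.int64(528), np.int64(69), np.int64(44), 137), (np.int64(528), np.int64(69), np.int64(43), 134), (np.int64(529), np.int64(69), np.int64(44), 122), (np.int64(530), np.int64(69), np.int64(43), 115), (np.int64(531), np.int64(69), np.int64(43), 125), (np.int64(533), np.int64(67), np.int64(63), 177), (np.int64(534), np.int64(67), np.int64(63), 191), (np.int64(535), np.int64(67), np.int64(65), 192), (np.int64(536), np.int64(67), np.int64(64), 194), (np.int64(537), np.int64(67), np.int64(63), 193), (np.int64(538), np.int64(67), np.int64(63), 192), (np.int64(538), np.int64(67), np.int64(63), 199), (np.int64(539), np.int64(67), np.int64(64), 197), (np.int64(540), np.int64(68), np.int64(62), 153), (np.int64(541), np.int64(68), np.int64(54), 90), (np.int64(541), np.int64(69), np.int64(43), 121), (np.int64(542), np.int64(69), np.int64(43), 123), (np.int64(543), np.int64(69), np.int64(44), 123), (np.int64(544), np.int64(69), np.int64(42), 123)]
[(np.int64(577), np.int64(69), np.int64(45), 86), (np.int64(578), np.int64(69), np.int64(43),
[... 7717 characters left out ...]
 52), (89, np.int64(568), np.int64(70), np.int64(43), 87), (90, np.int64(568), np.int64(69), np.int64(44), 86), (91, np.int64(568), np.int64(68), np.int64(43), 84), (92, np.int64(568), np.int64(68), np.int64(44), 87), (93, np.int64(568), np.int64(67), np.int64(43), 83), (94, np.int64(568), np.int64(66), np.int64(44), 83), (95, np.int64(568), np.int64(65), np.int64(43), 83), (96, np.int64(568), np.int64(64), np.int64(43), 83), (97, np.int64(568), np.int64(63), np.int64(42), 91), (98, np.int64(568), np.int64(62), np.int64(44), 136), (99, np.int64(568), np.int64(62), np.int64(43), 135), (100, np.int64(568), np.int64(61), np.int64(43), 133), (101, np.int64(568), np.int64(60), np.int64(43), 133)]
```

```bash
python3 -m jog '[[[0,0,0],[-8,45,-10],-1],[[0,0,0],[-16,93,-20],-1],[[0,0,0],[-25,141,-25],-1],[[0,0,0],[-33,190,-28],-1]]'>/dev/null; python3 -m jog '[[[0,0,0],[-8,45,-2],-1],[[0,0,0],[-17,93,-4],-1],[[0,0,0],[-25,141,-6],-1],[[0,0,0],[-28,180,-6],-1],[[0,0,0],[-28,180,-6],-1]]'
python3 - <<'E'
from h import *
c,p,d=snap("wrist","w3"); P=pts(c,d); np.save("pics/w3P.npy",P); print(robot.get_obs()['tool_pos'],np.linalg.inv(c['world_to_cam'])[:3,3])
h=cv2.cvtColor(p[:,:,::-1].copy(),cv2.COLOR_BGR2HSV)
k,L,s,ce=cv2.connectedComponentsWithStats(cv2.inRange(h,(15,130,60),(30,255,255)))
for i in range(1,k):
    if s[i,4]<60: continue
    q=P[(L==i)&(d>0)]; t=q[q[:,2]>np.percentile(q[:,2],95)-.004]
    r=cv2.minAreaRect((t[:,:2]*1000).astype(np.float32)); print(s[i],q.min(0).round(3),q.max(0).round(3),r,cv2.boxPoints(r).round(0).tolist())
u,v=map(int,proj(c,(.486,-.345,.044))); print(u,v)
cv2.imwrite("pics/w3b.png",cv2.resize(p[max(0,v-100):v+100,max(0,u-130):u+130,::-1],None,fx=3,fy=3))
E
```

```text
time: 2.0
tool_pos: [0.4873, -0.4143, 0.2063]
ee_rot: [3.137, -0.002, -0.007]
wrist_force: [-0.1, 0.6, -0.0]
width: 0.0941
[ 0.48811916 -0.41151891  0.20639558] [ 0.48711781 -0.33563472  0.3835142 ]
[260 111  27  37 751] [ 0.468 -0.363  0.04 ] [ 0.496 -0.326  0.045] ((481.92425537109375, -344.6519775390625), (35.159645080566406, 23.412078857421875), 79.35578918457031) [[467.0, -360.0], [490.0, -364.0], [497.0, -330.0], [474.0, -325.0]]
[266 202  25  21 289] [ 0.473 -0.452  0.029] [ 0.501 -0.427  0.033] ((486.4916687011719, -440.140869140625), (16.677104949951172, 24.77903938293457), 62.01015090942383) [[472.0, -442.0], [494.0, -453.0], [501.0, -439.0], [479.0, -427.0]]
[ 68 305  38  62 918] [ 0.437 -0.395  0.309] [ 0.44  -0.379  0.325] ((438.8828430175781, -387.0220947265625), (13.31536865234375, 2.933863401412964), 89.3055419921875) [[437.0, -394.0], [440.0, -394.0], [440.0, -380.0], [437.0, -380.0]]
[455 304  35  63 950] [ 0.533 -0.396  0.31 ] [ 0.537 -0.38   0.325] ((534.9507446289062, -388.045166015625), (14.056032180786133, 2.9357852935791016), 89.85750579833984) [[533.0, -395.0
[... 321 characters left out ...]
15 -0.396  0.325] [ 0.551 -0.392  0.332] ((532.5580444335938, -393.8628234863281), (3.4252898693084717, 35.84539031982422), 89.40894317626953) [[515.0, -395.0], [550.0, -396.0], [550.0, -392.0], [515.0, -392.0]]
[269 392  67  11 473] [ 0.485 -0.395  0.327] [ 0.499 -0.392  0.332] ((491.84906005859375, -393.2183532714844), (14.173966407775879, 2.9361088275909424), 1.6035778522491455) [[485.0, -392.0], [485.0, -395.0], [499.0, -394.0], [499.0, -392.0]]
[365 392  27  11 116] [ 0.505 -0.395  0.327] [ 0.511 -0.392  0.331] ((508.2499694824219, -393.4644470214844), (2.5082833766937256, 5.791098117828369), 82.91635131835938) [[505.0, -394.0], [511.0, -395.0], [511.0, -393.0], [506.0, -392.0]]
276 129
```

View pics/w3b.png

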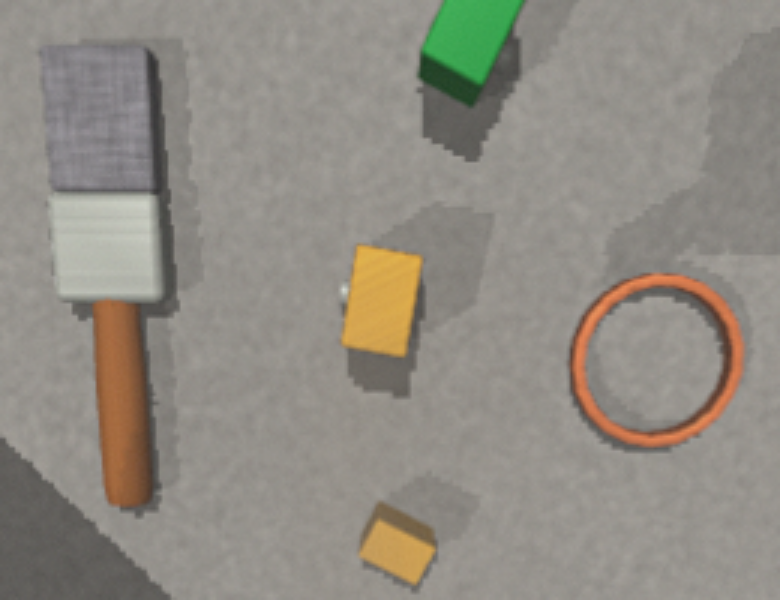

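```bash
python3 -m jog '[[[0,0,5],[-3,-35,40],0],[[0,0,10.2],[-6,-67,80],0],[[0,0,10.2],[-6,-67,120],0],[[0,0,10.2],[-6,-67,120],0],[[0,0,10.2],[-6,-67,120],0]]'
python3 - <<'E'
from h import *
o=robot.get_obs(); print(o['tool_pos'],np.degrees(o['ee_rot']),o['width'])
E
```

```text
time: 2.55
tool_pos: [0.4836, -0.3407, 0.0861]
ee_rot: [3.141, -0.001, -0.177]
wrist_force: [-0.2, 0.2, 0.4]
width: 0.0576
[ 0.48356138 -0.34073494  0.08610918] [ 1.79965084e+02 -6.85756690e-02 -1.01429110e+01] 0.05759097926406286
```

```bash
python3 -m jog '[[[0,0,0.5],[-1,4,30],0],[[0,0,0.5],[-1,4,55],0],[[0,0,0.5],[-1,4,61],0],[[0,0,0.5],[-1,4,61],0]]'; python3 -m jog '[[[0,0,0],[0,0,0],1],[[0,0,0],[0,0,0],1],[[0,0,0],[0,0,0],1],[[0,0,0],[0,0,0],1]]'; python3 -m jog '[[[0,0,0],[0,0,-40],1],[[0,0,0],[0,0,-80],1],[[0,0,0],[0,0,-90],1],[[0,0,0],[0,0,-90],1]]'
```

```text
time: 2.95
tool_pos: [0.4824, -0.346, 0.0255]
ee_rot: [3.14, -0.003, -0.187]
wrist_force: [0.4, 0.2, 0.3]
width: 0.0468
time: 3.35
tool_pos: [0.4822, -0.3454, 0.025]
ee_rot: [3.14, -0.002, -0.187]
wrist_force: [0.9, 0.5, 2.8]
width: 0.0238
time: 3.75
tool_pos: [0.4822, -0.3454, 0.1151]
ee_rot: [3.14, -0.003, -0.187]
wrist_force: [0.6, 0.1, -3.7]
width: 0.0237
```

```bash
python3 -m jog '[[[0,0,0],[1,-40,-10],1],[[0,0,0],[3,-85,-20],1],[[0,0,0],[4,-130,-20],1],[[0,0,0],[6,-175,-20],1],[[0,0,0],[7,-220,-20],1]]'; python3 -m jog '[[[0,0,-3],[1,-45,0],1],[[0,0,-6],[3,-90,0],1],[[0,0,-7.7],[4,-135,0],1],[[0,0,-7.7],[5,-176,0],1],[[0,0,-7.7],[5,-180,0],1]]'; python3 -m jog '[[[0,0,0],[0,0,0],1],[[0,0,0],[0,0,0],1],[[0,0,0],[0,0,0],1]]'
python3 - <<'E'
from h import *
o=robot.get_obs(); print(o['tool_pos'],np.degrees(o['ee_rot']),o['wrist_force'],o['width'])
E
```

```text
time: 4.25
tool_pos: [0.5274, -0.1276, 0.1298]
ee_rot: [-3.141, 0.006, -0.187]
wrist_force: [0.7, -0.5, -2.7]
width: 0.024
time: 4.75
tool_pos: [0.5658, 0.051, 0.1295]
ee_rot: [-3.139, 0.006, -0.046]
wrist_force: [0.8, -0.1, -3.0]
width: 0.0239
time: 5.05
tool_pos: [0.5668, 0.0446, 0.1324]
ee_rot: [3.141, 0.002, -0.054]
wrist_force: [0.5, -0.1, -3.2]
width: 0.0238
[0.56675669 0.04462916 0.13238548] [ 1.79966782e+02  1.06136787e-01 -3.10980345e+00] [ 0.54025792 -0.0587809  -3.2136081 ] 0.023789652837795557
```

```bash
python3 -m jog '[[[0,0,0],[0,0,35],1],[[0,0,0],[0,0,56],1],[[0,0,0],[0,0,59],1],[[0,0,0],[0,0,59],1]]'; for i in 1; do python3 -m jog '[[[0,0,0],[0,0,1],1],[[0,0,0],[0,0,1],1]]'; python3 -m jog '[[[0,0,0],[0,0,1],1],[[0,0,0],[0,0,1],1]]';python3 -m jog '[[[0,0,0],[0,0,0.5],1],[[0,0,0],[0,0,0.5],1]]'; done
```

```text
time: 5.45
tool_pos: [0.5669, 0.045, 0.074]
ee_rot: [3.141, 0.002, -0.054]
wrist_force: [0.8, 0.3, -2.8]
width: 0.0239
time: 5.65
tool_pos: [0.5686, 0.0457, 0.0753]
ee_rot: [-3.141, -0.003, -0.053]
wrist_force: [-0.3, 0.3, -3.1]
width: 0.0241
time: 5.85
tool_pos: [0.5678, 0.0461, 0.0732]
ee_rot: [-3.142, -0.001, -0.052]
wrist_force: [-0.1, -0.6, -3.3]
width: 0.0235
time: 6.05
tool_pos: [0.5674, 0.0461, 0.0721]
ee_rot: [3.142, -0.0, -0.052]
wrist_force: [0.7, -0.8, -3.2]
width: 0.0237
```

```bash
python3 -m jog '[[[0,0,0],[0,0,1],1],[[0,0,0],[0,0,1],1]]'|grep -E "pos|force"; python3 -m jog '[[[0,0,0],[0,0,0.5],1],[[0,0,0],[0,0,0.5],1]]'|grep -E "pos|force"; python3 -m jog '[[[0,0,0],[0,0,0.5],1],[[0,0,0],[0,0,0.5],1]]'|grep -E "pos|force"
```

```text
tool_pos: [0.5673, 0.0461, 0.0708]
wrist_force: [-0.1, -0.5, -2.5]
tool_pos: [0.5673, 0.0461, 0.0704]
wrist_force: [-0.1, 0.4, -3.6]
tool_pos: [0.5674, 0.0461, 0.07]
wrist_force: [-0.4, 0.7, -3.2]
```

```bash
python3 -m jog '[[[0,0,0],[0,0,0.4],1],[[0,0,0],[0,0,0.4],1]]'|grep -E "pos|force"; python3 -m jog '[[[0,0,0],[0,0,0.3],1],[[0,0,0],[0,0,0.3],1]]'|grep -E "pos|force"
```

```text
tool_pos: [0.5675, 0.0461, 0.07]
wrist_force: [-0.7, -0.4, -1.2]
tool_pos: [0.5675, 0.0461, 0.07]
wrist_force: [-1.6, -0.7, 1.9]
```

```bash
python3 -m jog '[[[0,0,0],[1,0,-0.5],1],[[0,0,0],[2,0,-0.5],1],[[0,0,0],[2,0,-0.5],1]]'|grep -E "pos|force"; python3 -m jog '[[[0,0,0],[0.6,0,0],1],[[0,0,0],[0.6,0,0],1]]'|grep -E "pos|force"; python3 -m jog '[[[0,0,0],[0.6,0,0],1],[[0,0,0],[0.6,0,0],1]]'|grep -E "pos|force"
```

```text
tool_pos: [0.5694, 0.0459, 0.07]
wrist_force: [-1.7, -0.4, 1.5]
tool_pos: [0.57, 0.0459, 0.07]
wrist_force: [-2.4, 0.2, 1.4]
tool_pos: [0.5706, 0.0459, 0.07]
wrist_force: [-2.3, -0.1, 2.8]
```

```bash
python3 -m jog '[[[0,0,0],[0,0,-0.5],1],[[0,0,0],[0.4,0,-0.5],1],[[0,0,0],[0.4,0,-0.5],1]]'|grep -E "pos|force"; python3 -m jog '[[[0,0,0],[0.4,0,0],1],[[0,0,0],[0.4,0,0],1]]'|grep -E "pos|force"; python3 -m jog '[[[0,0,0],[0.4,0,0],1],[[0,0,0],[0.4,0,0],1]]'|grep -E "pos|force"
```

```text
tool_pos: [0.5708, 0.0459, 0.07]
wrist_force: [-2.1, 0.4, 0.3]
tool_pos: [0.5708, 0.0459, 0.07]
wrist_force: [-3.7, 0.6, -0.3]
tool_pos: [0.5708, 0.0459, 0.07]
wrist_force: [-5.5, -0.0, 2.0]
```

```bash
python3 -m jog '[[[0,0,0],[-0.6,0,-0.2],1],[[0,0,0],[-0.6,-2,-0.2],1],[[0,0,0],[-0.6,-4,-0.2],1],[[0,0,0],[-0.6,-4,-0.2],1]]'|grep -E "pos|force"; python3 -m jog '[[[0,0,0],[0,-1,0],1],[[0,0,0],[0,-1,0],1]]'|grep -E "pos|force"; python3 -m jog '[[[0,0,0],[0,-1,0],1],[[0,0,0],[0,-1,0],1]]'|grep -E "pos|force"
```

```text
tool_pos: [0.571, 0.0497, 0.07]
wrist_force: [-4.0, -1.9, -2.2]
tool_pos: [0.571, 0.051, 0.07]
wrist_force: [-4.2, -1.3, -3.1]
tool_pos: [0.5711, 0.0517, 0.0701]
wrist_force: [-4.1, -2.2, -3.2]
```

```bash
for k in 1; do python3 -m jog '[[[0,0,0],[0,-0.5,0],1],[[0,0,0],[0,-0.5,0],1]]'|grep -E "pos|force"; python3 -m jog '[[[0,0,0],[-0.2,-0.5,0],1],[[0,0,0],[-0.2,-0.5,0],1]]'|grep -E "pos|force"; done
```

```text
tool_pos: [0.5711, 0.0517, 0.07]
wrist_force: [-5.3, -3.5, -4.2]
tool_pos: [0.5711, 0.0518, 0.0701]
wrist_force: [-5.2, -4.6, -4.4]
```

```bash
python3 -m jog '[[[0,0,0],[0,-0.5,0],1],[[0,0,0],[0,-0.5,0],1]]'|grep -E "pos|force"
```

```text
tool_pos: [0.5711, 0.0518, 0.0701]
wrist_force: [-4.0, -5.3, -4.6]
```

```bash
python3 -m jog '[[[0,0,0],[0,0,0.6],1],[[0,0,0],[0,0,0.9],1],[[0,0,0],[0,0,0.9],1]]'|grep -E "pos|force"; python3 -m jog '[[[0,0,0],[0,0,0],0.3],[[0,0,0],[0,0,0],0.2],[[0,0,0],[0,0,0],0.2],[[0,0,0],[0,0,0],0.2]]'; python3 -m jog '[[[0,0,0],[0,0,-25],0.2],[[0,0,0],[0,0,-65],0.2],[[0,0,0],[0,40,-95],0.2],[[0,0,0],[0,50,-95],0.2],[[0,0,0],[0,50,-95],0.2]]'
python3 - <<'E'
from h import *
c,p,d=snap("wrist","w4"); P=pts(c,d)
h=cv2.cvtColor(p[:,:,::-1].copy(),cv2.COLOR_BGR2HSV); u,v=map(int,proj(c,(.57,.053,.09)))
L=cv2.inRange(h,(15,130,60),(30,255,255)); L[:, :u-60]=0;L[:,u+60:]=0;L[v+70:]=0
q=P[(L>0)&(d>0)]; t=q[q[:,2]>.08]; r=cv2.minAreaRect((t[:,:2]*1000).astype(np.float32)); print(r,np.median(t,0))
cv2.imwrite("pics/w4b.png",cv2.resize(p[max(0,v-90):v+110,max(0,u-130):u+130,::-1],None,fx=3,fy=3))
E
```

```text
tool_pos: [0.5711, 0.0518, 0.0701]
wrist_force: [-6.0, -5.5, -1.0]
time: 10.55
tool_pos: [0.5725, 0.0538, 0.0705]
ee_rot: [-3.141, -0.003, -0.052]
wrist_force: [0.4, 0.8, 0.5]
width: 0.0375
time: 11.05
tool_pos: [0.5695, 0.0024, 0.1656]
ee_rot: [-3.141, -0.003, -0.055]
wrist_force: [-0.6, 0.6, -1.1]
width: 0.0377
((570.6279296875, 52.66064453125), (34.83466720581055, 23.44184684753418), 86.97750854492188) [0.57058647 0.05324635 0.08737616]
```

View pics/w4b.png

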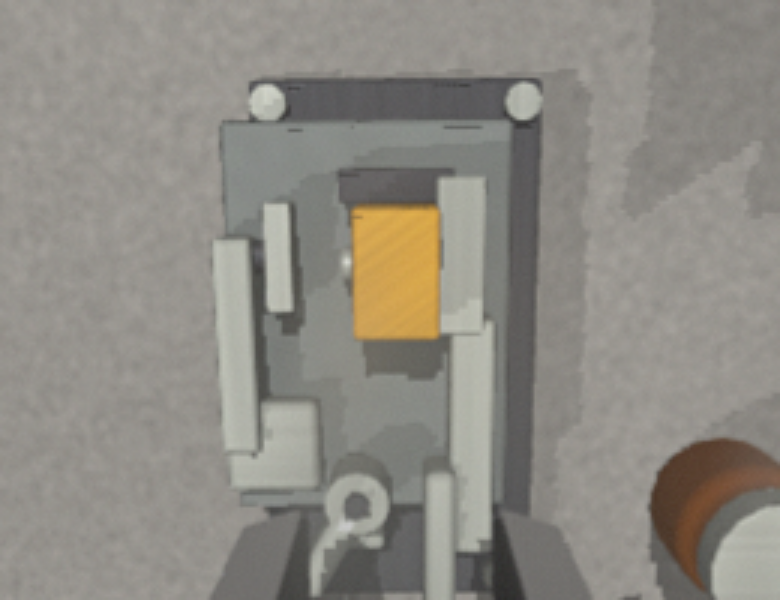

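```bash
python3 -m jog '[[[0,0,6],[-28,30,0],1],[[0,0,12],[-56,60,10],1],[[0,0,17],[-85,90,30],1],[[0,0,17],[-85,90,50],1],[[0,0,17],[-85,90,50],1]]'; python3 -m jog '[[[0,0,0],[0,0,30],1],[[0,0,0],[0,0,62],1],[[0,0,0],[0,0,62],1]]'
python3 - <<'E'
from h import *
o=robot.get_obs(); print(o['tool_pos'],np.degrees(o['ee_rot']),o['wrist_force'],o['width'])
E
```

```text
time: 11.6
tool_pos: [0.4755, -0.0806, 0.1096]
ee_rot: [-3.141, 0.01, -0.35]
wrist_force: [-0.3, 0.4, -0.3]
width: 0.0016
time: 11.9
tool_pos: [0.4759, -0.0797, 0.0479]
ee_rot: [3.142, 0.011, -0.347]
wrist_force: [-0.3, -0.0, -0.4]
width: 0.0003
[ 0.47586081 -0.07970011  0.04787479] [179.99826469   0.60987648 -19.89716009] [-0.3023811  -0.0102054  -0.38922708] 0.0002568391545301881
```

```bash
python3 -m jog '[[[0,0,0],[4,4,-4],1],[[0,0,0],[8,4,-4],1],[[0,0,0],[8,4,-4],1]]'|grep -E "pos|force"; python3 -m jog '[[[0,0,0],[2,0,0],1],[[0,0,0],[4,0,0],1],[[0,0,0],[4,0,0],1]]'|grep -E "pos|force"; python3 -m jog '[[[0,0,0],[2,0,0],1],[[0,0,0],[4,0,0],1],[[0,0,0],[4,0,0],1]]'|grep -E "pos|force"
```

```text
tool_pos: [0.4877, -0.0891, 0.059]
wrist_force: [-0.0, 0.4, -0.0]
tool_pos: [0.4894, -0.09, 0.057]
wrist_force: [0.1, 0.2, 0.2]
tool_pos: [0.4928, -0.0914, 0.0564]
wrist_force: [-0.4, -0.4, -0.2]
```

```bash
python3 -m jog '[[[0,0,0],[2,0,3],1],[[0,0,0],[4,0,3],1],[[0,0,0],[4,0,3],1]]'|grep -E "pos|force"; python3 -m jog '[[[0,0,0],[2,0,0],1],[[0,0,0],[4,0,0],1],[[0,0,0],[4,0,0],1]]'|grep -E "pos|force"; python3 -m jog '[[[0,0,0],[2,0,0],1],[[0,0,0],[4,0,0],1],[[0,0,0],[4,0,0],1]]'|grep -E "pos|force"
```

```text
tool_pos: [0.4967, -0.0927, 0.0533]
wrist_force: [0.7, -0.7, -0.4]
tool_pos: [0.5007, -0.0941, 0.0535]
wrist_force: [-1.3, -0.6, -0.7]
tool_pos: [0.5046, -0.0954, 0.0537]
wrist_force: [-1.0, 0.5, -0.3]
```

```bash
python3 -m jog '[[[0,0,0],[2,0,0],1],[[0,0,0],[4,0,0],1],[[0,0,0],[4,0,0],1]]'|grep -E "pos|force"
python3 - <<'E'
from h import *
c,p,d=snap("side","s1"); P=pts(c,d)
u,v=map(int,proj(c,(.505,-.095,.06))); print(u,v)
u0,v0=max(0,u-100),max(0,v-80); cv2.imwrite("pics/s1b.png",cv2.resize(p[v0:v0+150,u0:u0+200,::-1],None,fx=4,fy=4))
E
```

```text
tool_pos: [0.5083, -0.0968, 0.0537]
wrist_force: [-1.0, -0.7, -0.5]
244 222
```

View pics/s1b.png

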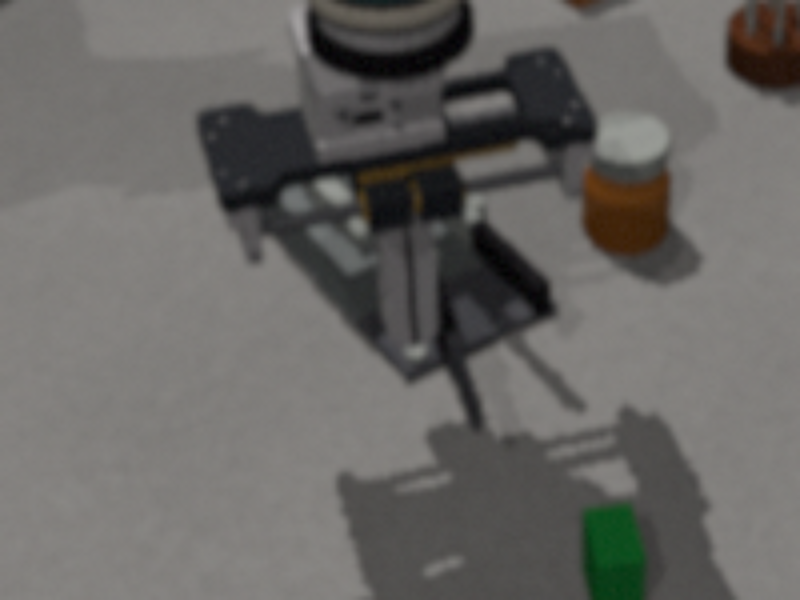

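```bash
python3 -m jog '[[[0,0,0],[1.5,0,0],1],[[0,0,0],[3,0,0],1],[[0,0,0],[3,0,0],1]]'|grep -E "pos|force"; python3 -m jog '[[[0,0,0],[1.5,0,0],1],[[0,0,0],[3,0,0],1],[[0,0,0],[3,0,0],1]]'|grep -E "pos|force"; python3 -m jog '[[[0,0,0],[1.5,0,0],1],[[0,0,0],[3,0,0],1],[[0,0,0],[3,0,0],1]]'|grep -E "pos|force"
```

```text
tool_pos: [0.5106, -0.0977, 0.0537]
wrist_force: [-2.2, -0.4, 0.1]
tool_pos: [0.5124, -0.0984, 0.0536]
wrist_force: [-5.9, 1.0, 4.4]
tool_pos: [0.5139, -0.099, 0.0536]
wrist_force: [-9.6, 1.9, 7.1]
```

```bash
python3 -m jog '[[[0,0,0],[0.5,0,-1.5],1],[[0,0,0],[1,0,-1.5],1],[[0,0,0],[1,0,-1.5],1]]'|grep -E "pos|force"; python3 -m jog '[[[0,0,0],[1,0,0],1],[[0,0,0],[1,0,0],1]]'|grep -E "pos|force"; python3 -m jog '[[[0,0,0],[1,0,0],1],[[0,0,0],[1,0,0],1]]'|grep -E "pos|force"
```

```text
tool_pos: [0.5138, -0.0989, 0.0537]
wrist_force: [-8.6, 2.7, 2.0]
tool_pos: [0.5143, -0.0991, 0.0537]
wrist_force: [-10.4, 2.3, 2.8]
tool_pos: [0.5149, -0.0993, 0.0537]
wrist_force: [-10.7, 3.1, 4.4]
```

```bash
for k in 1; do python3 -m jog '[[[0,0,0],[1,0,-1],1],[[0,0,0],[1,0,-1],1]]'|grep -E "pos|force"; python3 -m jog '[[[0,0,0],[1,0,-0.5],1],[[0,0,0],[1,0,-0.5],1]]'|grep -E "pos|force"; python3 -m jog '[[[0,0,0],[1,0,-0.5],1],[[0,0,0],[1,0,-0.5],1]]'|grep -E "pos|force"; done
```

```text
tool_pos: [0.5151, -0.0994, 0.0538]
wrist_force: [-11.1, 2.7, 1.7]
tool_pos: [0.5158, -0.0996, 0.0539]
wrist_force: [-10.1, 2.7, -0.2]
tool_pos: [0.5166, -0.0999, 0.0539]
wrist_force: [-10.3, 3.1, -1.0]
```

```bash
for k in 1; do python3 -m jog '[[[0,0,0],[1,0,0],1],[[0,0,0],[1,0,0],1]]'|grep -E "pos|force"; python3 -m jog '[[[0,0,0],[1,0,0],1],[[0,0,0],[1,0,0],1]]'|grep -E "pos|force"; python3 -m jog '[[[0,0,0],[1,0,0],1],[[0,0,0],[1,0,0],1]]'|grep -E "pos|force"; done
```

```text
tool_pos: [0.518, -0.1003, 0.054]
wrist_force: [-9.4, 2.1, -1.4]
tool_pos: [0.5193, -0.1007, 0.054]
wrist_force: [-8.2, 3.0, -1.4]
tool_pos: [0.5207, -0.1011, 0.054]
wrist_force: [-6.7, 1.9, -3.2]
```

```bash
for k in 1; do python3 -m jog '[[[0,0,0],[1,0,0],1],[[0,0,0],[1,0,0],1]]'|grep -E "pos|force"; python3 -m jog '[[[0,0,0],[0.7,0,0],1],[[0,0,0],[0.7,0,0],1]]'|grep -E "pos|force"; python3 -m jog '[[[0,0,0],[0.7,0,0],1],[[0,0,0],[0.7,0,0],1]]'|grep -E "pos|force"; done
```

```text
tool_pos: [0.5214, -0.1013, 0.054]
wrist_force: [-7.8, 3.2, -2.6]
tool_pos: [0.5218, -0.1014, 0.054]
wrist_force: [-9.1, 3.0, -1.8]
tool_pos: [0.5224, -0.1016, 0.054]
wrist_force: [-8.9, 3.6, -2.6]
```

```bash
for k in 1; do python3 -m jog '[[[0,0,0],[1,0,0],1],[[0,0,0],[1,0,0],1]]'|grep -E "pos|force"; python3 -m jog '[[[0,0,0],[0.7,0,0],1],[[0,0,0],[0.7,0,0],1]]'|grep -E "pos|force"; python3 -m jog '[[[0,0,0],[0.7,0,0],1],[[0,0,0],[0.7,0,0],1]]'|grep -E "pos|force"; done
```

```text
tool_pos: [0.5234, -0.1018, 0.054]
wrist_force: [-8.2, 3.8, -2.8]
tool_pos: [0.5242, -0.102, 0.054]
wrist_force: [-8.6, 4.0, -1.5]
tool_pos: [0.5252, -0.1022, 0.054]
wrist_force: [-7.5, 3.4, -2.9]
```

```bash
for k in 1; do python3 -m jog '[[[0,0,0],[1,0,0],1],[[0,0,0],[1,0,0],1]]'|grep -E "pos|force"; python3 -m jog '[[[0,0,0],[0.7,0,0],1],[[0,0,0],[0.7,0,0],1]]'|grep -E "pos|force"; python3 -m jog '[[[0,0,0],[0.7,0,0],1],[[0,0,0],[0.7,0,0],1]]'|grep -E "pos|force"; done
```

```text
tool_pos: [0.5286, -0.1037, 0.055]
wrist_force: [-0.4, 0.5, -0.5]
tool_pos: [0.531, -0.1051, 0.0569]
wrist_force: [-2.3, 1.2, -1.0]
tool_pos: [0.5313, -0.1052, 0.0569]
wrist_force: [-2.4, 1.2, -1.9]
```

```bash
for k in 1; do python3 -m jog '[[[0,0,0],[1,0,0],1],[[0,0,0],[1,0,0],1]]'|grep -E "pos|force"; python3 -m jog '[[[0,0,0],[1,0,0],1],[[0,0,0],[1,0,0],1]]'|grep -E "pos|force"; done
```

```text
tool_pos: [0.532, -0.1053, 0.0569]
wrist_force: [-3.8, 3.0, -1.5]
tool_pos: [0.5325, -0.1054, 0.0568]
wrist_force: [-4.8, 3.8, -1.0]
```

```bash
for k in 1; do python3 -m jog '[[[0,0,0],[1,0,0],1],[[0,0,0],[1,0,0],1]]'|grep -E "pos|force"; python3 -m jog '[[[0,0,0],[1,0,0],1],[[0,0,0],[1,0,0],1]]'|grep -E "pos|force"; python3 -m jog '[[[0,0,0],[1,0,0],1],[[0,0,0],[1,0,0],1]]'|grep -E "pos|force"; done
```

```text
tool_pos: [0.533, -0.1054, 0.0568]
wrist_force: [-6.6, 3.4, 1.0]
tool_pos: [0.5336, -0.1055, 0.0567]
wrist_force: [-7.0, 3.8, 0.2]
tool_pos: [0.534, -0.1056, 0.0567]
wrist_force: [-8.4, 4.5, 1.5]
```

```bash
python3 -m jog '[[[0,0,0],[-6,0,0],1],[[0,0,0],[-14,0,0],1],[[0,0,0],[-25,0,-20],1],[[0,0,0],[-30,0,-60],1],[[0,0,0],[-30,0,-100],1]]'; python3 -m jog '[[[0,0,0],[0,-5,-5],1],[[0,0,0],[30,-5,-5],1],[[0,0,0],[30,-5,-5],1]]';  python3 - <<'E'
from h import *
c,p,d=snap("wrist","w5"); P=pts(c,d); np.save("pics/w5P.npy",P); print(robot.get_obs()['tool_pos'],np.linalg.inv(c['world_to_cam'])[:3,3])
cv2.imwrite("pics/w5b.png",cv2.resize(p[:,:,::-1],(800,600)))
E
```

```text
time: 20.15
tool_pos: [0.5083, -0.097, 0.1588]
ee_rot: [3.142, -0.003, -0.349]
wrist_force: [0.3, -0.3, 1.1]
width: 0.0003
time: 20.45
tool_pos: [0.5407, -0.1034, 0.1625]
ee_rot: [-3.142, -0.005, -0.349]
wrist_force: [-0.1, 0.4, -0.3]
width: 0.0005
[ 0.53912907 -0.10280123  0.16192174] [ 0.5656227  -0.02987317  0.34009956]
```

View pics/w5b.png

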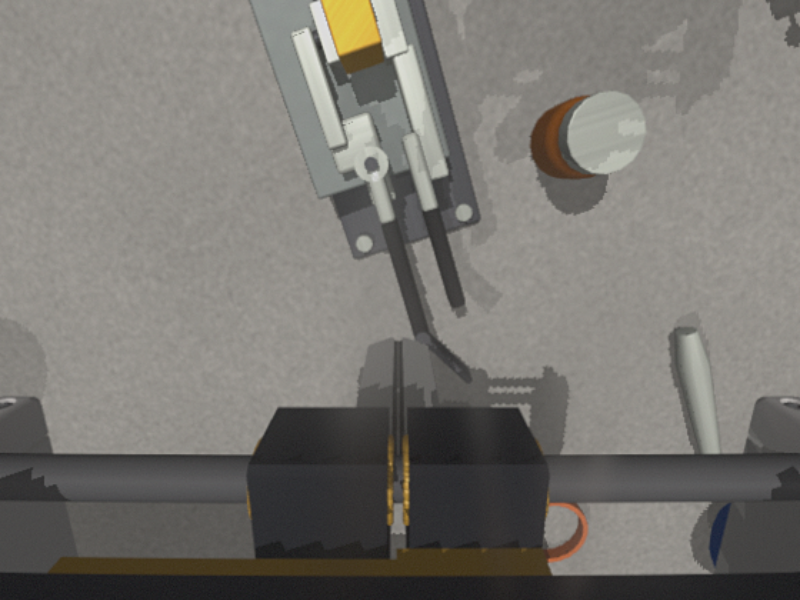

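Run:
```python
from h import *
P=np.load("pics/w5P.npy")
def reg(nm,x0,y0,x1,y1,zlo,zhi):
    q=P[int(y0*.7):int(y1*.7),int(x0*.7):int(x1*.7)].reshape(-1,3); q=q[(q[:,2]>zlo)&(q[:,2]<zhi)]
    r=cv2.minAreaRect((q[:,:2]*1000).astype(np.float32)); print(nm,len(q),np.round(r[0],1),np.round(r[1],1),round(r[2],1),cv2.boxPoints(r).round(0).tolist())
reg("handle",380,215,432,330,.06,.08)
reg("lever",422,332,480,385,.06,.08)
reg("fixed",420,205,470,310,.06,.08)
reg("block",310,0,385,50,.08,.1)
reg("pad",300,0,325,60,.06,.08)
```

```text
handle 982 [550.9 -87.8] [72.6 30.6] 69.9 [[524.0, -117.0], [553.0, -127.0], [578.0, -59.0], [549.0, -48.0]]
lever 309 [ 556.2 -150.9] [ 7.7 49.9] 22.1 [[543.0, -129.0], [562.0, -176.0], [569.0, -173.0], [550.0, -126.0]]
fixed 865 [576.4 -87.4] [65.8 28.3] 69.9 [[552.0, -113.0], [578.0, -123.0], [601.0, -61.0], [574.0, -52.0]]
block 1206 [570.5  47.6] [27.4 24.2] 86.9 [[558.0, 35.0], [582.0, 33.0], [583.0, 61.0], [559.0, 62.0]]
pad 456 [548.9  58.8] [30.4 13.2] 66.9 [[537.0, 47.0], [549.0, 42.0], [561.0, 70.0], [549.0, 75.0]]
```

```bash
python3 -m jog '[[[0,0,-7],[35,17,0],1],[[0,0,-14],[68.6,33.6,0],1],[[0,0,-20],[68.6,33.6,30],1],[[0,0,-20],[68.6,33.6,50],1],[[0,0,-20],[68.6,33.6,50],1]]'; python3 -m jog '[[[0,0,0],[0,0,30],1],[[0,0,0],[0,0,57],1],[[0,0,0],[0,0,57],1],[[0,0,0],[0,0,57],1]]'
```

```text
time: 21.0
tool_pos: [0.5883, -0.1566, 0.1075]
ee_rot: [-3.139, 0.008, -0.001]
wrist_force: [0.4, -0.0, -0.2]
width: 0.0004
time: 21.4
tool_pos: [0.5911, -0.1572, 0.0561]
ee_rot: [3.141, -0.001, 0.0]
wrist_force: [-0.5, 0.3, 0.2]
width: 0.0005
```

```bash
python3 -m jog '[[[0,0,0],[-4,0,2],1],[[0,0,0],[-8,0,2],1],[[0,0,0],[-8,0,2],1]]'|grep -E "pos|force"; python3 -m jog '[[[0,0,0],[-2,0,0],1],[[0,0,0],[-4,0,0],1],[[0,0,0],[-4,0,0],1]]'|grep -E "pos|force"; python3 -m jog '[[[0,0,0],[-1,0,0],1],[[0,0,0],[-2,0,0],1],[[0,0,0],[-2,0,0],1]]'|grep -E "pos|force"; python3 -m jog '[[[0,0,0],[-1,0,0],1],[[0,0,0],[-2,0,0],1],[[0,0,0],[-2,0,0],1]]'|grep -E "pos|force"
```

```text
tool_pos: [0.5831, -0.1576, 0.0546]
wrist_force: [-0.4, 0.4, 0.0]
tool_pos: [0.5788, -0.1574, 0.0533]
wrist_force: [-0.2, 0.4, 0.7]
tool_pos: [0.577, -0.1574, 0.0531]
wrist_force: [0.6, 0.6, -0.2]
tool_pos: [0.5751, -0.1574, 0.0532]
wrist_force: [1.3, 0.4, -0.1]
```

```bash
for k in 1; do python3 -m jog '[[[0,0,0],[-1,0,0],1],[[0,0,0],[-2,0,0],1],[[0,0,0],[-2,0,0],1]]'|grep -E "pos|force";  python3 -m jog '[[[0,0,0],[-1,0,0],1],[[0,0,0],[-2,0,0],1],[[0,0,0],[-2,0,0],1]]'|grep -E "pos|force"; python3 -m jog '[[[0,0,0],[-1,0,0],1],[[0,0,0],[-2,0,0],1],[[0,0,0],[-2,0,0],1]]'|grep -E "pos|force"; python3 -m jog '[[[0,0,0],[-1,0,0],1],[[0,0,0],[-2,0,0],1],[[0,0,0],[-2,0,0],1]]'|grep -E "pos|force"; done
```

```text
tool_pos: [0.5726, -0.1573, 0.0531]
wrist_force: [0.3, 0.2, -0.2]
tool_pos: [0.5705, -0.1573, 0.0529]
wrist_force: [0.0, -0.2, 0.4]
tool_pos: [0.5688, -0.1574, 0.0531]
wrist_force: [-0.3, 1.1, -0.2]
tool_pos: [0.5668, -0.1574, 0.0531]
wrist_force: [-0.4, 0.1, 0.2]
```

Run:
```python
from h import *
c,p,d=snap("scene","c1")
u,v=map(int,proj(c,(.56,-.06,.06)))
cv2.imwrite("pics/c1b.png",cv2.resize(p[v-75:v+75,u-100:u+100,::-1],None,fx=4,fy=4,interpolation=cv2.INTER_CUBIC))
```

```text
(no output)
```

View pics/c1b.png

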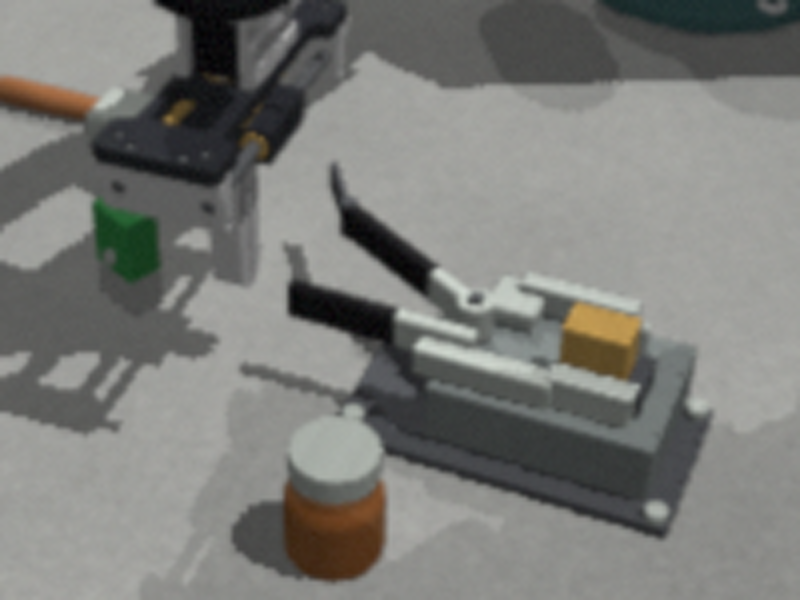

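Pliers have sprung open and the block is standing. I'm lifting clear and doing one last check from above.

```bash
python3 -m jog '[[[0,0,0],[5,0,-30],1],[[0,0,0],[5,0,-75],1],[[0,0,0],[-5,-45,-115],1],[[0,0,0],[-15,-90,-130],1],[[0,0,0],[-15,-130,-130],1]]'; python3 -m jog '[[[0,0,0],[0,-15,0],1],[[0,0,0],[0,-15,0],1],[[0,0,0],[0,-15,0],1]]'
python3 - <<'E'
from h import *
c,p,d=snap("wrist","w6"); P=pts(c,d)
h=cv2.cvtColor(p[:,:,::-1].copy(),cv2.COLOR_BGR2HSV); u,v=map(int,proj(c,(.57,.053,.09)))
L=cv2.inRange(h,(15,130,60),(30,255,255)); L[:, :u-60]=0;L[:,u+60:]=0;L[v+70:]=0
q=P[(L>0)&(d>0)]; t=q[q[:,2]>.08]; print(cv2.minAreaRect((t[:,:2]*1000).astype(np.float32)),np.median(t,0))
cv2.imwrite("pics/w6b.png",cv2.resize(p[max(0,v-70):v+130,max(0,u-150):u+110,::-1],None,fx=3,fy=3))
print(robot.get_obs()['wrist_force'])
E
```

```text
time: 24.35
tool_pos: [0.553, -0.027, 0.1875]
ee_rot: [3.14, -0.007, -0.002]
wrist_force: [-0.0, 0.1, -0.2]
width: 0.0006
time: 24.65
tool_pos: [0.5518, -0.0131, 0.1824]
ee_rot: [3.141, 0.001, 0.0]
wrist_force: [0.1, -0.4, 0.3]
width: 0.0004
((570.3995361328125, 52.46087646484375), (35.460121154785156, 23.053499221801758), 87.67192077636719) [0.57033925 0.05296592 0.08732263]
[ 0.16292122 -0.0386272  -0.05074339]
```

View pics/w6b.png

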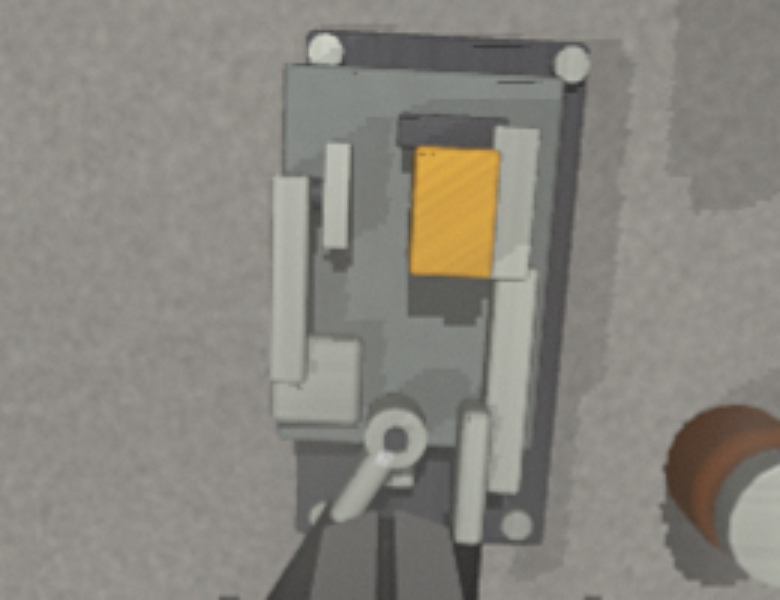

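```bash
python3 -c "
from bench import close_job
print(close_job())"
```

```text
the job is handed in; nothing more can be done
None
```

The job is done and handed in at about 24.7 s of the 61 s allowed; `close_job()` reports no verdict.

- **Placing:** I set the larger brass block in the jaws, dowel towards the moving jaw. I pushed it against the fixed jaw and the back stop, reading about 5.5 N at the wrist on the stop.
- **Squeezing:** The handle force peaked at about 12 N, vanished over centre, and the handle stayed locked when I let go.
- **Releasing:** A light push on the release lever, about 1.3 N at most in the readings, sprang the pliers open.

**Last checks:**
- The final picture from above shows the pliers open and the block upright against the fixed jaw and stop. Its centre is within 0.3 mm of where I set it down.
- The dowel no longer shows beyond the block's face. I take it as flush, but I could not measure its depth.
- The jar looks in place. I never went near the brush or bangle after picking up the block, but did not re-measure them.
- The robot touches nothing, and no check failed or disagreed.

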